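Latch the narrow stock cabinet

TASK

On the jeweller's bench stand two small wooden cabinets with their doors ajar. Push the door of the narrow cabinet (the one with the bench block put away in it) fully home, until its sprung latch tongue rides over the keeper and snaps in behind it. Leave the wide cabinet's door standing open where it is.

Things in the scene. Friction and masses are not known exactly. Their poses are not given: they have to be found in the camera images.
- narrow_cabinet: Fixed wooden cabinet 130 wide, 110 deep, 130 mm high (the wide one: 210 wide). Origin: centre of underside, on the bench; z up, x from open front to back, y along the width. Front plane x=-55 mm faces away from the robot: its door is pushed back towards the robot. Hinge line x=-55, y=+57. A steel keeper on the -y wall stands 33 mm out of the front, 32 to 52 mm above the bench.
- narrow_door (a joint): Door angle, rad: 0 shut, inner face on the front plane; grows as the free edge swings out (clockwise from above). Stays where left; moves at under 1 N. Panel 112 wide, 8 thick, 5 to 127 mm above the bench. Latch case on its outer face: last 30 mm at the free edge, 20 mm out, 29 to 55 mm above the bench. Outer face above 60 mm is bare: push there, near the free edge.
- narrow_tongue (a joint): How far the brass tongue at the door's free edge is pressed into its case, m: 0 sprung out (8 mm past the edge), 0.009 fully in. Its slope faces the cabinet. The keeper meets it at about 0.12 rad of door angle and presses it in some 5 mm; it springs back to 0 behind the keeper at about 0.02 rad. Driving it over takes 5 to 15 N near the free edge.
- wide_door_edge (a point): Top corner of the free edge of the wide cabinet's door (192 mm wide panel, outer face, 127 mm above the bench). That cabinet is made alike; its door is to be left alone.

How it is judged (in metres and radians):
At the end, for the whole second after the job is handed in: The narrow cabinet's door is shut within 0.045 rad (about 5 mm at its free edge) and at rest, its tongue sprung out again to within 3 mm behind the keeper, and the wide cabinet's door edge is within 30 mm of where it was (value of joint narrow_door below 0.045 rad and value of joint narrow_tongue below 0.003 m and velocity of joint narrow_door between -0.05 and 0.05 rad/s and distance of wide_door_edge from where it was at the start of the episode below 0.03 m); the robot touches nothing.
It fails at once if the wide cabinet's door is moved by more than 30 mm (distance of wide_door_edge from where it was at the start of the episode above 0.03 m).
It also fails if it takes over 35 s, if anything falls off the work surface, if the arm or the gripper's body presses on something with over 40 N, if the wrist force passes 120 N, or if a joint passes its speed limit or range.

ROBOT

A 6-joint arm with a two-finger parallel gripper is mounted at the origin on the work surface. World frame = base frame: x ahead of the robot, y to its left, z up, the work surface at z = 0. Lengths are in m, angles in degrees, forces in N, time in s.
With the tool pointing down it reaches from about 0.3 to 0.75 m from the base axis. Payload 8.5 kg.
Tool frame: the origin (TCP) lies between the finger pads; the fingertips stand env.finger_overhang ahead of it and the grasp point (between the pads) lies 2 mm behind it (env.finger_overhang is the distance from the TCP to the fingertips, in m); z points along the fingers, y is the line along which they close (so a half turn about z gives the same grasp; the last joint's range is limited). The gripper opens to 85 mm and grips with 20 to 120 N. Pads are 22 mm wide; open, the fingers measure 114 mm over their backs; the gripper's body (76 mm by 85 mm) begins 54 mm behind the grasp point. The pads swing forward as they close: fully open they stand 13 mm farther back than shut.
Start: joints at [63.696, 21.807, 74.336, -0, 83.858, -12.336], TCP at [0.133, 0.534, 0.217] pointing down, gripper open.
Joint ranges: [-178.18, 178.18], [-50.72, 133.34], [12.68, 142.11], [-81.47, 261.47], [9.98, 163.14], [-165.26, 165.26]. Speed limits (degrees/s): [136.94, 136.94, 180, 180, 180, 180].

INTERFACE

Orientations are given as a 3x3 rotation matrix whose columns are the frame's x, y, z axes.
In Python, from rig import env gives the robot as it stands. The module is installed in compiled form; this text tells all that it offers.
- The arm moves only by the tool jog_arm, never from a script. Its arguments are lists of equal length, an entry for each row: "hand": the finger opening in m, from 0 to 0.0854; "travel": the shift along the world's x, y, z in m, a list of three; "yaw": the turn about the world's z in rad. A call has exactly 5 rows; each row shifts and turns the commanded pose from where the row before left it; what a row does not reach is not made up. A row lasts 1/8 s, in which the tool goes at most 62.5 mm and 10.7 degrees, less where a joint would pass 70% of its speed; a pose out of reach is approached as far as the arm can. A call is refused whole if a number of a shift passes 0.0625 or a number of a turn 0.188, either way. A call with a gripper value outside its range is refused whole. The fingers move at their own pace and stop on an object; "grip_force" is the grip in N (left out, the last holds). Time passes only in rows, so rows that do not move let the fingers close, or fill a call up. It gives the time, the measured TCP pose, the force, the opening and the grip force at its end, in the units of the state.
- env.observe(): the state, without advancing time (a new reading comes with each control period).
- env.get_image(name): name is "scene" or "top" or "wrist"; returns the picture (400x640x3 uint8, red, green, blue); there is no depth.
- env.calibration(name): a dict with "fx", "fy", "cx", "cy" (pixels), "k1" (the pictures are not rectified: a ray, as slopes to the right and down, at radius r is drawn at 1 + k1 r^2 times it, then the intrinsics apply), "position" and "rotation" of the camera in the world; the wrist camera has in their place "hand_eye" (4x4, takes a point from camera to tool coordinates, whose origin is the TCP and whose axes are the flange's). Camera axes: x right, y down, z forward; pixel columns grow to the right and rows downward; lengths in m; the calibration is good to about 2 mm. A picture is of the moment at which its call begins: read the wrist's pose just before it. calibration takes no time and is no camera call.
- env.close_job(): hands the job in; it is judged then, once.
The state is a dict: "time_s": time; "q": joint angles; "qvel": joint speeds; "joint_efforts": joint torques, N m; "position": TCP position; "tool_rot": TCP orientation; "ft_force": force on the tool from outside, world axes, zero at the start; "wrist_torque": the same for the moment, N m; "grip_width": finger opening in m; "gripper_force": force on a finger pad.
Only numpy, scipy, OpenCV 4.12 (cv2) and the standard library are available. Lean on these libraries where they do the work, as an engineer would, in place of code of your own. Each camera call takes 0.05 s, during which the arm holds its last target. There are 200 camera calls.

## Working session

There is one attempt and no reset: what is moved stays moved. The work goes in short steps, Python scripts to look and compute and a tool call to move; the robot and the scene stay as the last step left them, time stands still between calls to the robot, and variables do not carry over. Pictures are saved under pics/ and viewed, at most 10 in all, crops included, and the job is handed in when it is done.

Besides the shell and the picture viewer there is one more tool, called after ">>>" by a JSON object that holds its "name" and its "arguments". jog_arm: Moves the arm, as the interface text tells. Its arguments: {"type":"object","properties":{"hand":{"type":"array"},"travel":{"type":"array"},"yaw":{"type":"array"},"grip_force":{"type":"number"}},"required":["hand","travel","yaw"]}

```bash
mkdir -p pics
cat > h.py <<'E'
import numpy as np, cv2
from rig import env
def save(n,f):
    im=env.get_image(n); cv2.imwrite('pics/'+f,cv2.cvtColor(im,cv2.COLOR_RGB2BGR)); return im
def ray(name,u,v,c=None):
    c=c or env.calibration(name)
    d=np.array([(u-c['cx'])/c['fx'],(v-c['cy'])/c['fy']]);s=d.copy()
    for _ in range(20): s=d/(1+c['k1']*(s@s))
    return np.array(c['position']),np.array(c['rotation'])@np.array([s[0],s[1],1])
def onz(name,u,v,z):
    p,d=ray(name,u,v); return p+d*(z-p[2])/d[2]
E
python3 - <<'E'
from h import *
save('top','top.png');save('scene','scene.png')
for n in('top','scene'):
    c=env.calibration(n);print({k:np.round(v,3) for k,v in c.items()})
s=env.observe();print(s['time_s'],s['position'],s['tool_rot'],env.finger_overhang)
E
```

```text
{'fx': np.float64(456.221), 'fy': np.float64(456.221), 'cx': np.float64(325.381), 'cy': np.float64(194.788), 'k1': np.float64(-0.11), 'position': array([0.309, 0.023, 1.102]), 'rotation': array([[-0.025, -0.986,  0.167],
       [-1.   ,  0.025,  0.002],
       [-0.006, -0.167, -0.986]])}
{'fx': np.float64(390.587), 'fy': np.float64(390.587), 'cx': np.float64(316.265), 'cy': np.float64(202.55), 'k1': np.float64(-0.087), 'position': array([1.175, 0.016, 0.745]), 'rotation': array([[-0.031,  0.655, -0.755],
       [ 0.999,  0.027, -0.017],
       [ 0.009, -0.755, -0.656]])}
0.1 [0.13264437 0.5334725  0.21608932] [[-9.70439568e-01  2.41343631e-01 -5.45115902e-04]
 [ 2.41344119e-01  9.70438904e-01 -1.16170264e-03]
 [ 2.48632146e-04 -1.25892272e-03 -9.99999177e-01]] 0.017
```

View pics/top.png

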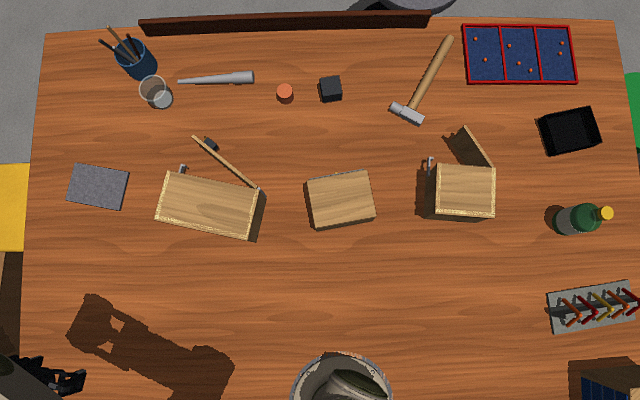

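View pics/scene.png

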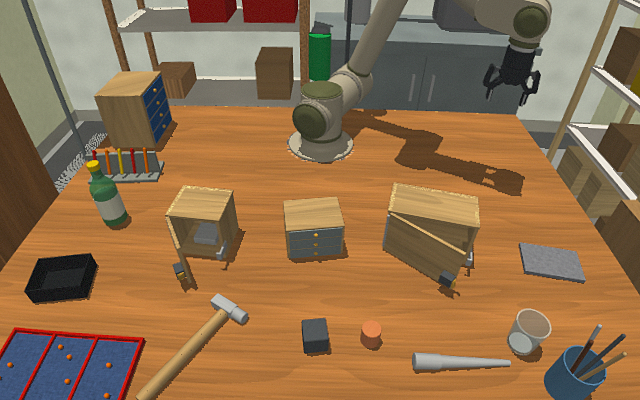

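The top view shows the narrow cabinet at about (435–495, 163–218). Its door is hinged near (493,165) with the free edge near (463,126), and the keeper is at (429,165). The wide cabinet is at the left, around (155–260, 135–240). Next I'll enlarge the narrow cabinet.

Run:
```python
from h import *
im=cv2.imread('pics/top.png')
cv2.imwrite('pics/c.png',cv2.resize(im[110:230,410:510],None,fx=5,fy=5,interpolation=cv2.INTER_CUBIC))
for n,u,v,z in [('bl',433,217,.13),('br',495,217,.13),('fl',435,163,.13),('fr',495,166,.13),('door hinge',492,166,.127),('door free',464,126,.127)]:
    print(n,onz('top',u,v,z).round(3))
```

```text
bl [ 0.42  -0.206  0.13 ]
br [ 0.416 -0.342  0.13 ]
fl [ 0.539 -0.218  0.13 ]
fr [ 0.529 -0.352  0.13 ]
door hinge [ 0.53  -0.347  0.127]
door free [ 0.623 -0.291  0.127]
```

View pics/c.png

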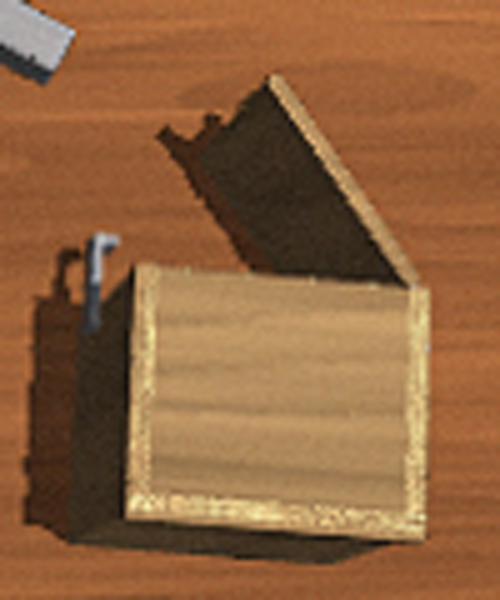

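The corners agree with the given sizes: about 132 × 111 mm, and about 109 mm for the door. That puts the hinge near (0.527,-0.345), the cabinet tilted about 5.6°, and the door open about 54°. I'll go at height to the outer side of the door, closing the fingers on the way.

>>> {"name": "jog_arm", "arguments": {"hand": [0,0,0,0,0], "travel": [[0.025,-0.044,0.004],[0.025,-0.044,0.004],[0.025,-0.044,0.004],[0.025,-0.044,0],[0.025,-0.044,0]], "yaw": [0.008,0.008,0.008,0.008,0.008]}}

```text
time_s: 0.72
position: [0.2582, 0.3122, 0.2285]
tool_rot: [[-0.979, 0.202, -0.0], [0.202, 0.979, -0.0], [0.0, -0.0, -1.0]]
ft_force: [0.4, 0.3, -0.8]
grip_width: 0.0002
gripper_force: 0.0
```

>>> {"name": "jog_arm", "arguments": {"hand": [0,0,0,0,0], "travel": [[0.025,-0.044,0],[0.025,-0.044,0],[0.025,-0.044,0],[0.025,-0.044,0],[0.025,-0.044,0]], "yaw": [0.008,0.008,0.008,0.008,0.008]}}

```text
time_s: 1.35
position: [0.3832, 0.0921, 0.2286]
tool_rot: [[-0.987, 0.163, -0.0], [0.163, 0.987, 0.0], [0.0, 0.0, -1.0]]
ft_force: [0.3, 1.0, 0.8]
grip_width: 0.0003
gripper_force: 0.0
```

>>> {"name": "jog_arm", "arguments": {"hand": [0,0,0,0,0], "travel": [[0.025,-0.044,0],[0.025,-0.044,0],[0.025,-0.044,0],[0.025,-0.044,0],[0.025,-0.044,0]], "yaw": [0.008,0.008,0.008,0.008,0.008]}}

```text
time_s: 1.98
position: [0.5083, -0.1278, 0.2283]
tool_rot: [[-0.992, 0.124, -0.0], [0.124, 0.992, 0.0], [0.001, 0.0, -1.0]]
ft_force: [1.1, 0.9, 0.6]
grip_width: -0.0004
gripper_force: 0.0
```

>>> {"name": "jog_arm", "arguments": {"hand": [0,0,0,0,0], "travel": [[0.024,-0.044,0],[0.024,-0.044,0],[0.024,-0.044,0],[0.025,-0.045,0],[0.025,-0.045,0]], "yaw": [0,0,0,0,0]}}

```text
time_s: 2.6
position: [0.6302, -0.3496, 0.2281]
tool_rot: [[-0.992, 0.124, -0.001], [0.124, 0.992, 0.001], [0.001, 0.001, -1.0]]
ft_force: [0.3, 0.4, 0.7]
grip_width: 0.0002
gripper_force: 0.0
```

Run:
```python
from h import *
im=save('top','t2.png');save('wrist','w2.png')
b=cv2.imread('pics/t2.png')[70:230,390:550]
cv2.imwrite('pics/c2.png',np.hstack([cv2.resize(b,(400,400)),cv2.resize(cv2.imread('pics/w2.png'),(400,250)).copy() if 0 else cv2.copyMakeBorder(cv2.resize(cv2.imread('pics/w2.png'),(400,250)),0,150,0,0,cv2.BORDER_CONSTANT)]))
print(env.observe()['position'])
```

```text
[ 0.63023764 -0.35238865  0.22509569]
```

View pics/c2.png

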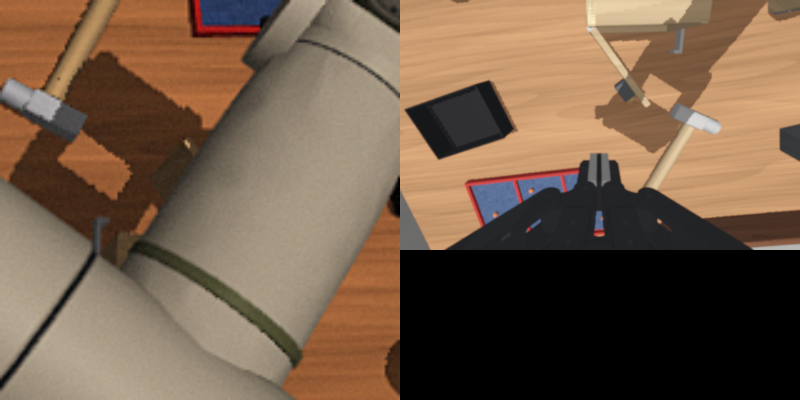

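The top view is blocked by the arm. The wrist view shows the door from its hinge at about (304,45) to its free top corner at about (394,165) in full picture pixels, with the fingertips below it. I'll check that corner against the 0.127 m plane.

Run:
```python
from h import *
s=env.observe();c=env.calibration('wrist');H=np.array(c['hand_eye'])
R=np.array(s['tool_rot']);c['rotation']=R@H[:3,:3];c['position']=np.array(s['position'])+R@H[:3,3]
for u,v in [(394,165),(304,45),(297,160+0)]:
    p,d=ray('',u,v,c);print((p+d*(.127-p[2])/d[2]).round(3))
print(c['position'].round(3))
b=cv2.imread('pics/w2.png')[20:190,270:440];cv2.imwrite('pics/c3.png',cv2.resize(b,None,fx=3,fy=3,interpolation=cv2.INTER_CUBIC))
```

```text
[ 0.619 -0.292  0.127]
[ 0.526 -0.35   0.127]
[ 0.606 -0.366  0.127]
[ 0.547 -0.343  0.382]
```

View pics/c3.png

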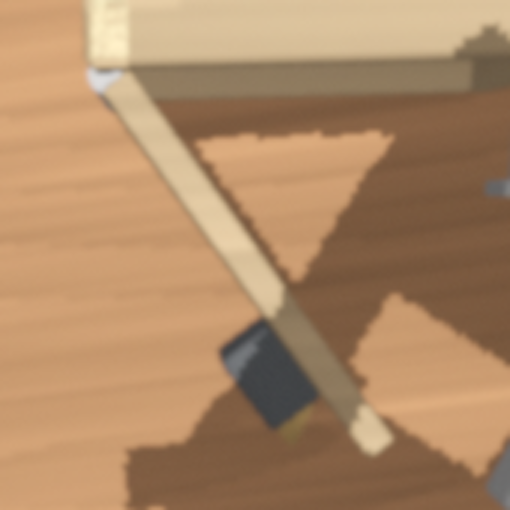

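Both views put the free edge near (0.62,-0.29). The TCP is about 50 mm off the outer face, 86 mm from the hinge, so I'll descend there.

>>> {"name": "jog_arm", "arguments": {"hand": [0,0,0,0,0], "travel": [[0,0,-0.03],[0,0,-0.03],[0,0,-0.03],[0,0,-0.025],[0,0,-0.01]], "yaw": [0,0,0,0,0]}}

```text
time_s: 3.32
position: [0.6291, -0.3474, 0.1019]
tool_rot: [[-0.992, 0.123, -0.002], [0.123, 0.992, 0.002], [0.003, 0.002, -1.0]]
ft_force: [0.3, 0.0, 1.1]
grip_width: -0.0004
gripper_force: 0.0
```

>>> {"name": "jog_arm", "arguments": {"hand": [0,0,0,0,0], "travel": [[-0.005,0.01,0],[-0.005,0.01,0],[-0.004,0.01,0],[-0.004,0.01,0],[-0.004,0.009,0]], "yaw": [0,0,0,0,0]}}

```text
time_s: 3.95
position: [0.6076, -0.2987, 0.1041]
tool_rot: [[-0.992, 0.123, 0.001], [0.123, 0.992, -0.001], [-0.001, -0.001, -1.0]]
ft_force: [0.5, -2.3, 0.9]
grip_width: 0.0002
gripper_force: 0.5
```

The force in y (-2.3 N) shows contact, so I'll follow the door's arc.

>>> {"name": "jog_arm", "arguments": {"hand": [0,0,0,0,0], "travel": [[-0.008,0.008,0],[-0.008,0.008,0],[-0.008,0.006,0],[-0.007,0.006,0],[-0.004,0.003,0]], "yaw": [0,0,0,0,0]}}

```text
time_s: 4.58
position: [0.5723, -0.268, 0.1037]
tool_rot: [[-0.992, 0.124, -0.0], [0.124, 0.992, 0.0], [0.0, 0.0, -1.0]]
ft_force: [0.6, -0.1, 0.5]
grip_width: 0.0002
gripper_force: 0.3
```

>>> {"name": "jog_arm", "arguments": {"hand": [0,0,0,0,0], "travel": [[-0.003,0.002,0],[-0.003,0.001,0],[-0.003,0.001,0],[-0.003,0,0],[-0.002,0,0]], "yaw": [0,0,0,0,0]}}

```text
time_s: 5.2
position: [0.5607, -0.2636, 0.1038]
tool_rot: [[-0.992, 0.123, 0.005], [0.124, 0.992, 0.001], [-0.005, 0.001, -1.0]]
ft_force: [10.5, 4.4, -2.5]
grip_width: -0.0002
gripper_force: 5.4
```

>>> {"name": "jog_arm", "arguments": {"hand": [0,0,0,0,0], "travel": [[-0.002,0,0],[-0.002,0,0],[-0.001,0,0],[-0.001,0,0],[0,0,0]], "yaw": [0,0,0,0,0]}}

```text
time_s: 5.82
position: [0.5536, -0.2642, 0.1037]
tool_rot: [[-0.992, 0.123, 0.002], [0.123, 0.992, -0.0], [-0.002, 0.0, -1.0]]
ft_force: [6.3, 1.6, -1.1]
grip_width: 0.0001
gripper_force: 3.1
```

>>> {"name": "jog_arm", "arguments": {"hand": [0,0,0,0,0], "travel": [[-0.001,0,0],[-0.001,0,0],[-0.001,0,0],[0,0,0],[0,0,0]], "yaw": [0,0,0,0,0]}}

```text
time_s: 6.45
position: [0.5535, -0.2643, 0.1039]
tool_rot: [[-0.992, 0.123, 0.009], [0.123, 0.992, -0.001], [-0.009, 0.0, -1.0]]
ft_force: [20.1, 1.9, -7.7]
grip_width: -0.0001
gripper_force: 9.9
```

The position stays at 0.5535 while the force rises to 20 N, which matches the hard stop expected at about 0.554. I'll back off and look.

>>> {"name": "jog_arm", "arguments": {"hand": [0,0,0,0,0], "travel": [[0.005,0,0],[0.02,0,0],[0.03,0,0],[0.03,0,0.03],[0,0,0.06]], "yaw": [0,0,0,0,0]}}

```text
time_s: 7.08
position: [0.6347, -0.2637, 0.1913]
tool_rot: [[-0.992, 0.123, -0.006], [0.123, 0.992, 0.003], [0.007, 0.002, -1.0]]
ft_force: [-0.3, -0.4, -0.5]
grip_width: 0.0001
gripper_force: 0.0
```

>>> {"name": "jog_arm", "arguments": {"hand": [0,0,0,0,0], "travel": [[-0.02,0.01,0.06],[-0.03,0.06,0.02],[-0.03,0.06,0],[-0.03,0.06,0],[-0.03,0.06,0]], "yaw": [0,0,0,0,0]}}

```text
time_s: 7.7
position: [0.5029, -0.0319, 0.27]
tool_rot: [[-0.992, 0.124, -0.001], [0.124, 0.992, -0.0], [0.001, -0.0, -1.0]]
ft_force: [0.4, 0.6, 0.7]
grip_width: -0.0001
gripper_force: 0.0
```

>>> {"name": "jog_arm", "arguments": {"hand": [0,0,0,0,0], "travel": [[-0.03,0.05,0],[-0.03,0.05,0],[-0.03,0.05,0],[0,0,0],[0,0,0]], "yaw": [0,0,0,0,0]}}

```text
time_s: 8.32
position: [0.4147, 0.1163, 0.2701]
tool_rot: [[-0.992, 0.123, -0.0], [0.123, 0.992, -0.001], [-0.0, -0.001, -1.0]]
ft_force: [-0.4, -0.8, -0.1]
grip_width: -0.0001
gripper_force: 0.0
```

Run:
```python
from h import *
save('top','t4.png');save('scene','s4.png')
a=cv2.resize(cv2.imread('pics/t4.png')[110:230,410:510],(400,480),interpolation=cv2.INTER_CUBIC)
b=cv2.resize(cv2.imread('pics/s4.png')[175:295,155:255],(400,480),interpolation=cv2.INTER_CUBIC)
cv2.imwrite('pics/c4.png',np.hstack([a,b]))
A,B=[cv2.imread('pics/'+f)[120:250,140:275].astype(int) for f in('top.png','t4.png')]
print('wide diff',(abs(A-B).max(2)>40).sum(), env.observe()['ft_force'],env.observe()['position'])
```

```text
wide diff 6150 [ 0.61232303 -0.74456749 -0.19130447] [0.41512689 0.11578787 0.26987676]
```

View pics/c4.png

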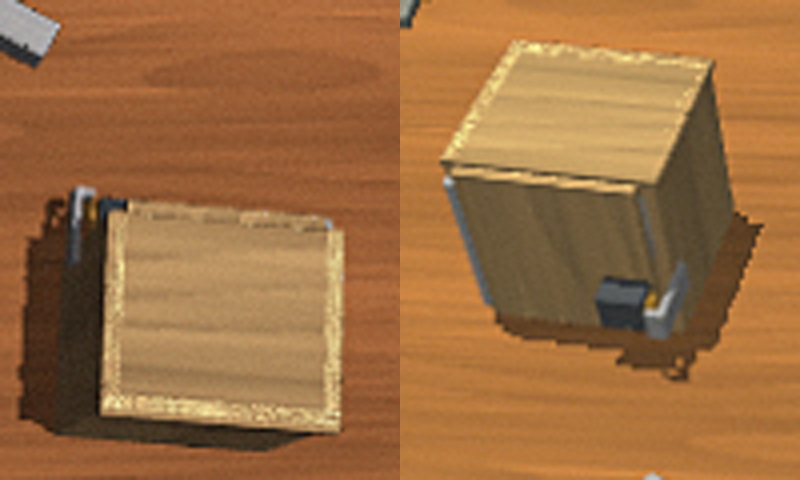

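The picture shows the door flush with the front. The brass tongue lies behind the keeper's hook, at about (90,208) in the crop. The wide cabinet is hidden behind the arm in this picture, but the arm stayed well above it throughout and is touching nothing now.

```bash
python3 -c "
from rig import env
print(env.close_job())"
```

```text
the job is handed in; nothing more can be done
None
```

The narrow cabinet's door is pushed fully home, with its latch tongue seen behind the keeper; the wide cabinet's door was not touched (the arm hid it in the last picture), and the job is handed in, though no verdict came back.

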